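# Open the dial lock on the parts organizer and lift its shackle out

### The arm

A 7-joint arm with a two-finger parallel gripper is mounted at the origin on the work surface. World frame = base frame: x ahead of the robot, y to its left, z up, the work surface at z = 0. Lengths are in m, angles in rad, forces in N, time in s.
With the tool pointing down it reaches from about 0.35 to 0.9 m from the base axis. Payload 19.9 kg.
Tool frame: the origin (TCP) lies between the finger pads; the fingertips stand 19 mm ahead of it and the grasp point (between the pads) is the TCP; z points along the fingers, y is the line along which they close (so a half turn about z gives the same grasp; the last joint's range is limited). The gripper opens to 94 mm and grips with 3 to 60 N. Pads are 16 mm wide; open, the fingers measure 119 mm over their backs; the gripper's body (75 mm by 177 mm) begins 78 mm behind the grasp point.
Start: joints at [-1.218, 0.417, -0.01, 1.614, 0.005, 1.111, -0.053], TCP at [0.24, 0.577, 0.186] pointing down, gripper open.
Joint ranges: [-2.81, 2.81], [-0.39, 2.02], [-1.27, 1.25], [0.06, 2.57], [-1.19, 4.33], [0.19, 2], [-2.82, 2.82]. Speed limits (rad/s): [1.89, 1.89, 2.39, 2.39, 3.01, 3.01, 3.01].

### API

Orientations are given as a 3x3 rotation matrix whose columns are the frame's x, y, z axes.
In Python, from rig import robot gives the robot as it stands. Calls block until the motion is done:
- robot.move_ptp(position, orientation): joint-space move of the TCP to a pose.
- robot.move_linear(position, velocity=0.15, frame=None, threshold=None): straight line of the TCP; frame=None keeps the orientation; velocity is the mean speed in m/s. With threshold (N) it stops when the force on the tool has changed by that much, and returns True; else False.
- robot.goto_joints(angles): joint-space move.
- robot.gripper_to(opening): finger opening in m; the grip force is fixed at half the most; returns when the fingers have stopped.
- robot.pause(seconds).
- robot.ik(position, orientation): joint angles nearest the present ones, or None.
- robot.get_state(): the state.
- robot.grab_frame(name): name is "scene" or "top" or "wrist"; returns the picture (384x512x3 uint8, red, green, blue); there is no depth.
- robot.camera_info(name): a dict with "fx", "fy", "cx", "cy" (pixels), "rvec" (rotation vector, rad) and "tvec" (3), from world to camera coordinates, as OpenCV has them. Camera axes: x right, y down, z forward; pixel columns grow to the right and rows downward; lengths in m; the calibration is good to about 2 mm. A picture is of the moment at which its call begins: read the wrist's pose just before it. camera_info takes no time and is no camera call; for the wrist camera it gives the pose at the moment of the call.
A pose or a line that the arm cannot do raises robot.PlanningError and nothing moves.
- robot.sign_off(): hands the job in; it is judged then, once.
The state is a dict: "time": time; "qpos": joint angles; "joint_vel": joint speeds; "effort": joint torques, N m; "ee_pos": TCP position; "tool_rot": TCP orientation; "force": force on the tool from outside, world axes, zero at the start; "moment": the same for the moment, N m; "opening": finger opening in m; "grasp_force": force on a finger pad.
Only numpy, scipy, OpenCV 4.12 (cv2) and the standard library are available. Lean on these libraries where they do the work, as an engineer would, in place of code of your own. Each camera call takes 0.05 s, during which the arm holds its last target. There are 200 camera calls.

### The job

The parts organizer's tray is locked shut by a steel U shackle. Turn the black dial on its lid through its clicks until the pointer rests in the notch at the raised index rib, then leave it there and pull the shackle straight up out of its two sockets. Finish while still holding the shackle: keep it upright and still in the air, its feet at least 5 cm above the lid and touching nothing but your gripper, with the other things on the table left undisturbed.

Things in the scene. Friction and masses are not known exactly. Their poses are not given: they have to be found in the camera images.
- organizer: Black plastic parts organizer, 190 (x) x 270 (y) x 75 mm high, fixed to the table; origin at the centre of its underside, z up, +y towards its shackle end, tray front at -x. The lid is flat, at 75 mm. In its frame, in mm: dial axis at (0, -65); shackle sockets (15 mm round vertical holes, guiding over 30 mm of depth) at (0, 10) and (0, 65); index rib, 14 mm long and 4 mm high, at (0, -28), between dial and shackle. Turned up to 0.35 rad either way in the episode.
- dial (a joint): Angle of the dial about the vertical, rad, positive counter-clockwise seen from above. 0 = pointer at the index rib (towards organizer +y): only there (within about 0.1) does the hidden lock disc free the shackle. Starts clockwise of it, between -1.4 and -0.6. Stops at -1.5 and 0.8. A spring plunger clicks into notches every 0.349 rad (20 degrees), 0 being one of them; about 0.1 N m carries it over a click, and when let go it settles in the nearest notch.
- dial_grip (a point): Point on the dial's axis in its bar grip, 22 mm above the lid. The bar is 12 mm wide, 40 mm long, and stands from 10 to 34 mm above the lid on a disc of 50 mm diameter; its length runs along the pointer, i.e. along organizer +y turned by the dial angle. The point's y axis points along the pointer.
- shackle: Loose steel U shackle, about 220 g, 12 mm round bar, two upright legs 55 mm apart (along its y axis) joined by a straight horizontal bar. Origin midway between the legs at the level of the lid when home (19 mm collars rest on the lid); z up. It reaches 60 mm above and 50 mm below the origin. Straight up, 52 mm frees it from the sockets; when locked it lifts only about 2 mm.
- shackle_bar (a point): Middle of the shackle's top bar, 54 mm above the lid when home: 12 mm thick, straight for 30 mm along the shackle's y axis, free beneath for 48 mm; take it from above with the fingers across the bar (closing along x of the shackle).
- shackle_feet (a point): Midpoint between the lower ends of the two legs, 50 mm below the shackle's origin.
- lube: Bystander: capped white lube bottle standing, 44 mm diameter, 130 mm high, near the organizer's +y side; origin under its centre.
- lockring_tool: Bystander: steel cassette lockring tool, 36 mm diameter, 38 mm high, in front of the organizer; origin under its centre.
- bumper: Bystander: blue silicone bumper, 26 mm diameter, 10 mm high, on the lid's rear corner at +y; origin under its centre.
- seat_clamp: Bystander: aluminium seat clamp ring, 40 mm diameter, 14 mm high, with two bolt ears on one side, in front of the organizer; origin under its centre.
- driver: Bystander: screwdriver lying, 180 mm long, beside the organizer's -y side.
- grease: Bystander: grease jar, 64 mm diameter, 50 mm high, beyond the screwdriver; origin under its centre.
- sprocket: Bystander: flat dark steel ring (spare sprocket), 72 mm diameter, 5 mm thick, behind the organizer; origin under its centre.

How it is judged:
On the way, in this order (a step that is already met when the one before it is completed fails the run):
1. the dial rests in the notch at the index rib with the shackle still home (value of joint dial between -0.12 and 0.12 rad and z of shackle in the frame of organizer below 0.085 m), for 0.3 s.
2. the shackle is drawn up out of its sockets (z of shackle_feet in the frame of organizer above 0.078 m), for 0.1 s.
At the end, for the whole second after the job is handed in: The gripper holds the shackle (more than 2 N), upright within 17 degrees and still (under 3 cm/s and 0.3 rad/s), its feet more than 4.5 cm above the lid and touching neither organizer nor bystanders; the dial is within 0.12 rad of the index notch (z of shackle_feet in the frame of organizer above 0.12 m and contact force between the fingers and shackle above 2 N and contact force between shackle and organizer below 0.1 N and angle between shackle's own z axis and vertical below 0.3 rad and linear speed of shackle below 0.03 m/s and angular speed of shackle below 0.3 rad/s and contact force between shackle and lube below 0.1 N and contact force between shackle and lockring_tool below 0.1 N and contact force between shackle and bumper below 0.1 N and contact force between shackle and seat_clamp below 0.1 N and contact force between shackle and driver below 0.1 N and contact force between shackle and grease below 0.1 N and contact force between shackle and sprocket below 0.1 N and value of joint dial between -0.12 and 0.12 rad); the arm keeps its last pose, push and grip.
It fails at once if a bystander is shoved more than 3 cm (distance of any of lube, lockring_tool, bumper, seat_clamp, driver, grease, sprocket from where it was at the start of the episode above 0.03 m).
It fails at once if the lube bottle is tipped (angle between lube's own z axis and vertical above 0.5 rad).
It also fails if it takes over 42 s, if anything falls off the work surface, if the arm or the gripper's body presses on something with over 40 N, if the wrist force passes 120 N, or if a joint passes its speed limit or range.

## Working session

There is one attempt and no reset: what is moved stays moved. The work goes in short steps, each a Python script; the robot and the scene stay as the last script left them, time stands still between calls to the robot, and variables do not carry over. Pictures are saved under pics/ and viewed, at most 10 in all, crops included, and the job is handed in when it is done.

```bash
mkdir -p pics
python3 - <<'E'
from rig import robot
import cv2,numpy as np
for n in ("top","scene"):
    im=robot.grab_frame(n); cv2.imwrite(f"pics/{n}0.png",cv2.resize(im[:,:,::-1],(800,600),interpolation=cv2.INTER_CUBIC))
    np.save(f"pics/{n}0.npy",im)
    c=robot.camera_info(n);print(n,{k:np.round(v,4).tolist() for k,v in c.items() if not isinstance(v,str)})
E
```

```text
top {'fx': 365.8631, 'fy': 365.8631, 'cx': 252.2759, 'cy': 188.3594, 'rvec': [2.1837, -2.1424, 0.1633], 'tvec': [-0.0004, 0.607, 0.9042]}
scene {'fx': 350.8762, 'fy': 350.8762, 'cx': 253.3903, 'cy': 191.6748, 'rvec': [0.713, 2.841, -0.7641], 'tvec': [0.523, -0.2143, 0.9508]}
```

View pics/top0.png

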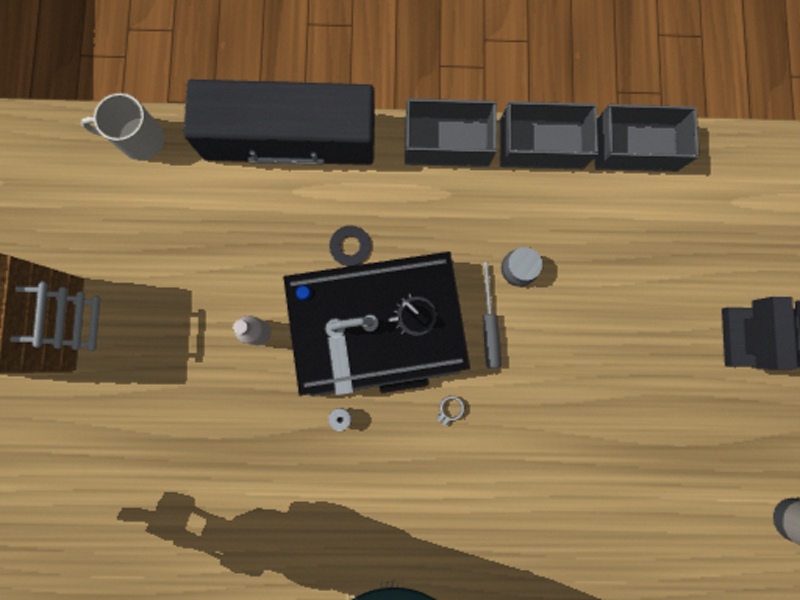

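View pics/scene0.png

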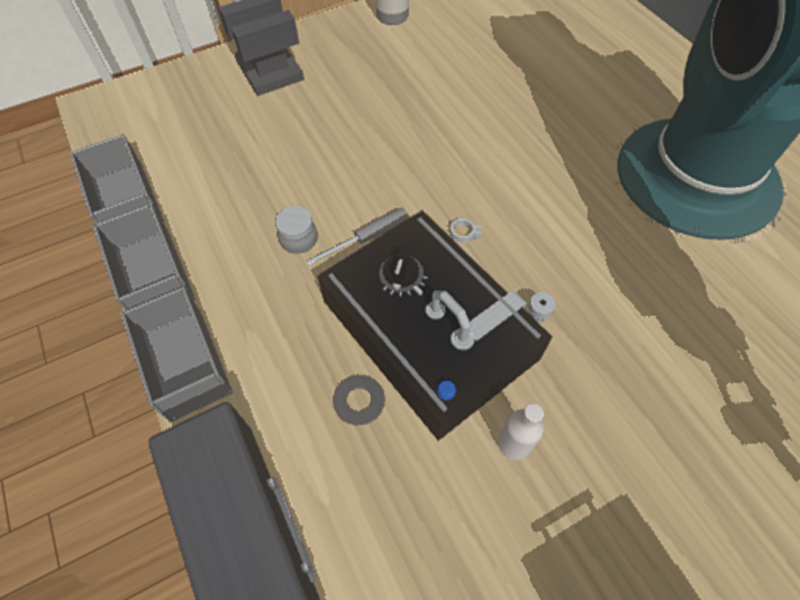

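Top view: lid corners are at about (284,276), (450,253), (469,369) and (300,395), with the dial at (417,315), the bumper at (303,292) and the shackle from (334,327) to (371,323). The pointer faces up-left, clockwise of the rib at (396,319). In the scene view the bumper is at (447,390) and the dial at (402,270).

```bash
cat > h.py <<'E'
from rig import robot
import cv2,numpy as np
from scipy.optimize import least_squares
def cam(n):
    c=robot.camera_info(n);K=np.array([[c['fx'],0,c['cx']],[0,c['fy'],c['cy']],[0,0,1.]])
    return K,np.array(c['rvec'],float),np.array(c['tvec'],float)
def plane(c,uv,z):
    K,r,t=c;R=cv2.Rodrigues(r)[0];C=-R.T@t
    d=R.T@np.linalg.inv(K)@np.array([uv[0],uv[1],1.]);return C+d*(z-C[2])/d[2]
def proj(c,p): return cv2.projectPoints(np.atleast_2d(np.asarray(p,float)),c[1],c[2],c[0],None)[0][:,0]
def tri(c1,u1,c2,u2):
    P=[c[0]@np.c_[cv2.Rodrigues(c[1])[0],c[2]] for c in(c1,c2)]
    X=cv2.triangulatePoints(P[0],P[1],np.array(u1,float),np.array(u2,float))[:,0];return X[:3]/X[3]
def down(a): # tool y (closing) at yaw a
    y=np.array([np.cos(a),np.sin(a),0]);z=np.array([0,0,-1.]);return np.c_[np.cross(y,z),y,z]
E
python3 - <<'E'
from h import *
s=.64;T=cam("top");S=cam("scene");A=lambda *p:np.array(p)*s
w=np.array([plane(T,A(*p),.075) for p in [(284,276),(450,253),(469,369),(300,395)]])
print(w.round(3),w.mean(0).round(3))
e=(w[0]-w[1])+(w[3]-w[2]);print('yaw',np.arctan2(e[1],e[0])-np.pi/2)
print('bumper',tri(T,A(303,292),S,A(447,389)),'dial',tri(T,A(417,315),S,A(402,270)))
st=robot.get_state();print(st['ee_pos'],np.round(st['tool_rot'],3),st['time'])
c=cam("wrist");R=cv2.Rodrigues(c[1])[0];C=-R.T@c[2];tr=np.array(st['tool_rot'])
print('cam in tool',tr.T@(C-st['ee_pos']),(tr.T@R.T).round(3),c[0][0])
E
```

```text
[[ 0.628  0.187  0.075]
 [ 0.671 -0.077  0.075]
 [ 0.487 -0.107  0.075]
 [ 0.442  0.155  0.075]] [0.557 0.039 0.075]
yaw 0.16486627484089666
bumper [0.60215687 0.15487118 0.08349682] dial [ 0.56897327 -0.02424437  0.0848913 ]
[0.24029282 0.57657765 0.18511067] [[-0.923  0.385 -0.   ]
 [ 0.385  0.923 -0.001]
 [-0.    -0.001 -1.   ]] 0.1
cam in tool [ 0.07351564  0.00087981 -0.19887469] [[-0.    -0.966 -0.257]
 [ 1.    -0.001  0.   ]
 [-0.    -0.257  0.966]] [268.1078899    0.         251.22566541]
```

Run:
```python
from h import *
for nm,p in(('dial',(.568,-.025,.11)),('sh',(.551,.076,.13)),('up',(.551,.076,.25))):
  for a in(-.6,.165,-.6+np.pi,.165+np.pi,.165-np.pi,-.6-np.pi):
    q=robot.ik(np.array(p),down(a));print(nm,round(a,2),None if q is None else np.round(q,2))
```

```text
dial -0.6 [-0.53  0.48  0.67  1.85 -0.36  0.94 -0.3 ]
dial 0.17 [-0.48  0.46  0.6   1.84 -0.32  0.93  0.43]
dial 2.54 [-0.18  0.41  0.22  1.83 -0.11  0.91  2.62]
dial 3.31 [-0.79  0.65  1.08  1.85 -0.67  1.05 -2.41]
dial -2.98 [-0.79  0.65  1.08  1.85 -0.67  1.05 -2.41]
dial -3.74 [-0.18  0.41  0.22  1.83 -0.11  0.91  2.62]
sh -0.6 [-0.7   0.42  0.63  1.86 -0.3   0.96 -0.53]
sh 0.17 [-0.62  0.39  0.53  1.86 -0.24  0.95  0.19]
sh 2.54 [-0.29  0.36  0.12  1.85 -0.05  0.94  2.39]
sh 3.31 [-0.99  0.59  1.09  1.87 -0.6   1.06 -2.64]
sh -2.98 [-0.99  0.59  1.09  1.87 -0.6   1.06 -2.64]
sh -3.74 [-0.29  0.36  0.12  1.85 -0.05  0.94  2.39]
up -0.6 [-0.73  0.28  0.65  1.73 -0.18  1.2  -0.63]
up 0.17 [-0.64  0.26  0.55  1.72 -0.15  1.2   0.11]
up 2.54 [-0.37  0.24  0.21  1.72 -0.05  1.19  2.4 ]
up 3.31 [-1.03  0.4   1.09  1.73 -0.37  1.24 -2.82]
up -2.98 [-1.03  0.4   1.09  1.73 -0.37  1.24 -2.82]
up -3.74 [-0.37  0.24  0.21  1.72 -0.05  1.19  2.4 ]
```

Run:
```python
from h import *
import pickle
robot.move_ptp(np.array([.551,.09,.26]),down(.165))
def snap(n):
    robot.pause(.2);c=cam("wrist");im=robot.grab_frame("wrist");pickle.dump((c,im),open(f"pics/{n}.pkl","wb"))
    cv2.imwrite(f"pics/{n}.png",cv2.resize(im[:,:,::-1],(800,600),interpolation=cv2.INTER_CUBIC))
snap("w1")
robot.move_ptp(np.array([.568,-.01,.23]),down(.165))
snap("w2")
print(robot.get_state()['time'],robot.get_state()['opening'])
```

```text
3.1917 0.09401385215081504
```

View pics/w1.png

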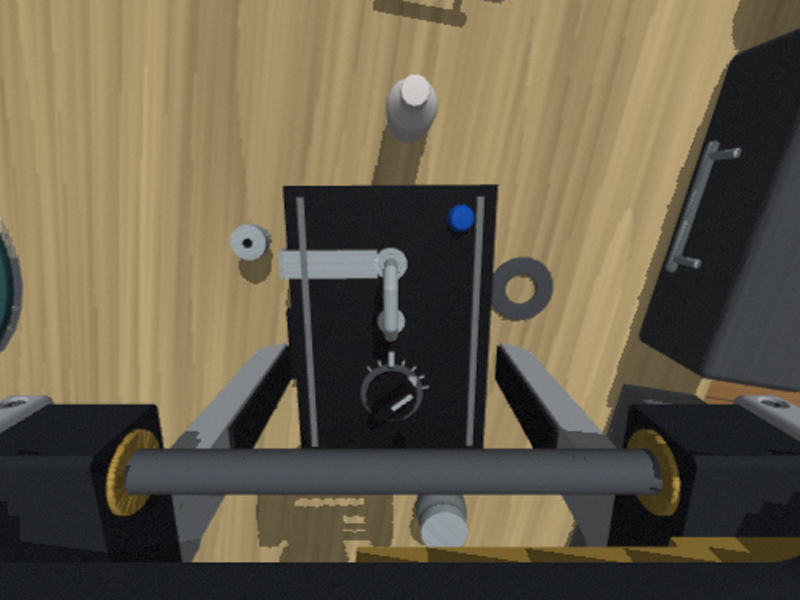

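View pics/w2.png

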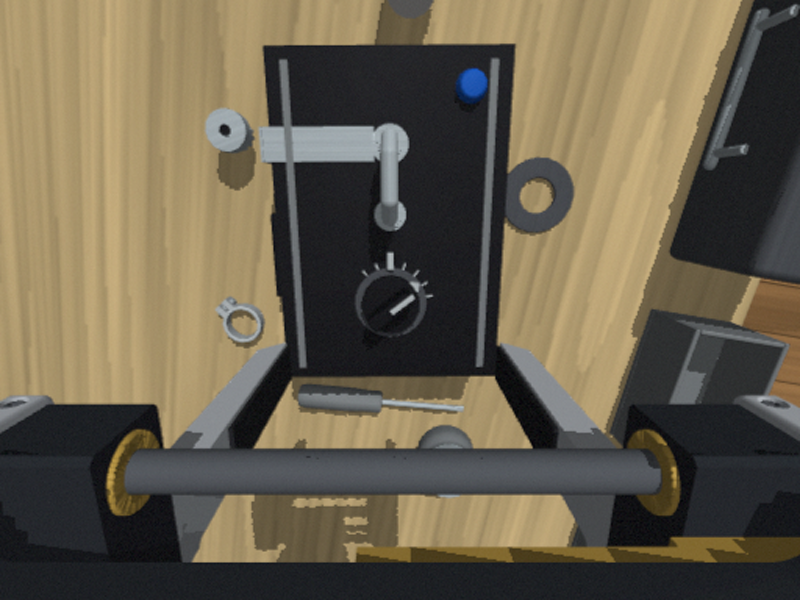

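w1/w2: the dial disc is at (391,392)/(391,302) and the pointer line runs (392,410)-(412,397)/(391,314)-(414,297). The shackle bar runs from (391,263)/(388,135) to about (391,322)/(389,213). Lid corners in w2 are (263,45), (515,44), (495,376) and (293,378). A flat hasp lies on the lid towards the front.

Run:
```python
from h import *
import pickle
c1,i1=pickle.load(open("pics/w1.pkl","rb"));c2,i2=pickle.load(open("pics/w2.pkl","rb"))
s=.64;A=lambda *p:np.array(p)*s
L={( -.095,.135):((284,186),(263,45)),(.095,.135):((497,184),(515,44)),(.095,-.135):(None,(495,376)),(-.095,-.135):(None,(293,378)),(0,-.028):((391,360),(390,261))}
def W(p,l):
    x,y,a,z=p;c,sn=np.cos(a),np.sin(a);return np.array([x+c*l[0]-sn*l[1],y+sn*l[0]+c*l[1],z+(.004 if l[0]==0 else 0)])
def f(p):
    r=[]
    for l,(u1,u2) in L.items():
        for c,u in((c1,u1),(c2,u2)):
            if u: r+=list(proj(c,W(p,l))[0]-A(*u))
    return r
o=least_squares(f,[.557,.039,.165,.075],loss='soft_l1');p=o.x;print('org',p.round(4),np.round(o.fun,1))
a=p[2];R=np.array([[np.cos(a),-np.sin(a)],[np.sin(a),np.cos(a)]])
def org(X):return np.r_[R.T@(X[:2]-p[:2]),X[2]].round(4)
for n,u1,u2 in(('pt0',(392,410),(391,314)),('pt1',(412,397),(414,297)),('disc',(391,392),(391,302)),('elbow+',(391,263),(388,137)),('collar-',(391,321),(390,215))):
    print(n,org(tri(c1,A(*u1),c2,A(*u2))))
for n,u in(('pt0',(391,314)),('pt1',(414,297))): print(n,org(plane(c2,A(*u),p[3]+.034)))
print('bar',[org(plane(c2,A(*u),p[3]+.060)) for u in((389,140),(389,200))])
# refined crops
cr=i2[150:230,215:285,::-1];cv2.imwrite("pics/c2.png",cv2.resize(cr,None,fx=7,fy=7,interpolation=cv2.INTER_CUBIC))
```

```text
org [0.56   0.0386 0.1738 0.0743] [-1.   0.1 -0.2  0.7  0.5  0.2  0.2  0.   0.3 -0.3 -3.  -0.6  0.5 -0.4
  0.5  0.1]
pt0 [-1.000e-04 -6.540e-02  1.094e-01]
pt1 [ 0.0181 -0.051   0.112 ]
disc [-0.0006 -0.0644  0.075 ]
elbow+ [-0.0005  0.0684  0.0902]
collar- [-0.0004  0.0099  0.0746]
pt0 [-1.000e-04 -6.570e-02  1.083e-01]
pt1 [ 0.0181 -0.0519  0.1083]
bar [array([-0.0003,  0.061 ,  0.1343]), array([-0.0007,  0.0227,  0.1343])]
```

View pics/c2.png

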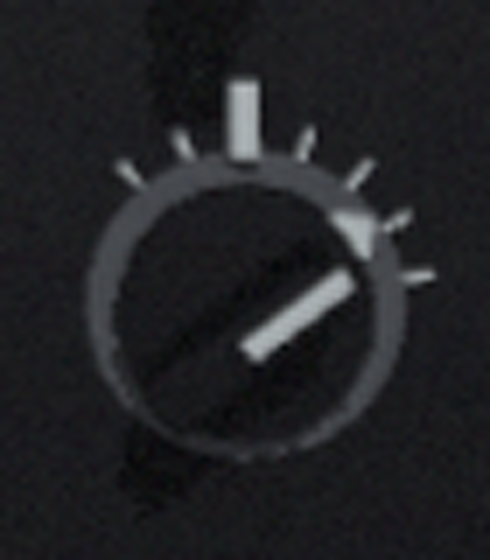

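The pointer measures about -0.93 rad, and the dial and shackle positions agree with the organizer fit. Next I'll grasp the dial bar and turn it.

```bash
cat >> h.py <<'E'
ORG=np.array([.5600,.0386]);YAW=.1738
def W(x,y,z):
    c,s=np.cos(YAW),np.sin(YAW);return np.array([ORG[0]+c*x-s*y,ORG[1]+s*x+c*y,z])
E
python3 - <<'E'
from h import *
def st(t):
    s=robot.get_state();y=s['tool_rot'][:,1] if hasattr(s['tool_rot'],'shape') else np.array(s['tool_rot'])[:,1]
    print(t,round(s['time'],2),'F',np.round(s['force'],1),'M',np.round(s['moment'],2),'op',round(s['opening'],4),'gf',round(s['grasp_force'],1),'ang',round(np.arctan2(y[1],y[0])-YAW,3),np.round(s['ee_pos'],4))
D=W(0,-.065,.107);a0=-.94
robot.gripper_to(.06)
robot.move_ptp(D+[0,0,.05],down(YAW+a0));st('above')
print(robot.move_linear(D,velocity=.06,threshold=8));st('down')
robot.gripper_to(0.0);st('closed')
if .009<robot.get_state()['opening']<.016:
    for a in np.linspace(a0,0.,4)[1:]:
        robot.move_ptp(D,down(YAW+a));st('turn')
E
```

```text
above 4.69 F [ 0.2 -0.6  0.2] M [-0.05  0.06 -0.04] op 0.0596 gf 0.0 ang -0.937 [ 0.5714 -0.0253  0.1573]
False
down 5.67 F [-0.2  0.1  0.1] M [-0.03  0.06  0.01] op 0.0597 gf 0.0 ang -0.94 [ 0.5714 -0.0255  0.1073]
closed 6.67 F [ 0.6 -1.2 -0.3] M [-0.04  0.11  0.03] op 0.0003 gf 0.0 ang -0.94 [ 0.5712 -0.0254  0.107 ]
```

The fingers closed on nothing, so I'll look before going on.

Run:
```python
from h import *
w=robot.grab_frame("wrist")[:,:,::-1];t=robot.grab_frame("scene")[:,:,::-1]
cv2.imwrite("pics/m.png",np.hstack([cv2.resize(w,(400,300),interpolation=cv2.INTER_AREA),cv2.resize(t[100:250,170:370],(400,300),interpolation=cv2.INTER_CUBIC)]))
s=robot.get_state();print(s['opening'],s['grasp_force'],s['ee_pos'])
```

```text
0.00018653524969522363 0.0 [ 0.57125011 -0.02544909  0.10700839]
```

View pics/m.png

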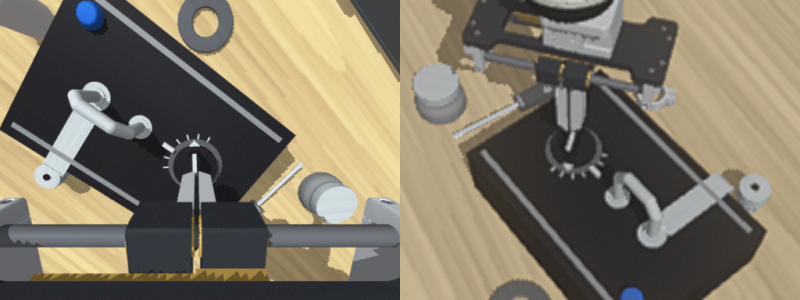

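Both views show the fingers closed, apparently behind or above the bar: their tips are at (195,175) in the wrist panel, while the pointer line at (195,155) stays visible in front of them. I'll compare the projected positions.

Run:
```python
from h import *
c=cam("wrist");s=robot.get_state();e=np.array(s['ee_pos'])
q=(YAW+np.pi/2-.94);d=np.array([np.cos(q),np.sin(q),0])
for n,p in(('tcp',e),('tip',e-[0,0,.019]),('tipfront',e-[0,0,.019]+d*.008),('axis top',W(0,-.065,.109)),('bar end top',W(0,-.065,.109)+d*.02),('disc c',W(0,-.065,.085)),('disc front',W(0,-.065,.085)+d*.025)):
    print(n,(proj(c,p)[0]/1.28).round(1),'crop',((proj(c,p)[0]-[190,110])*4).round())
im=robot.grab_frame("wrist")[110:250,190:340,::-1];cv2.imwrite("pics/m2.png",cv2.resize(im,None,fx=4,fy=4,interpolation=cv2.INTER_CUBIC))
```

```text
tcp [195.8 174.5] crop [242. 453.]
tip [195.8 168.3] crop [243. 422.]
tipfront [195.8 161.4] crop [243. 386.]
axis top [195.8 175.2] crop [242. 457.]
bar end top [195.7 156. ] crop [242. 359.]
disc c [195.8 167.4] crop [243. 417.]
disc front [195.8 145.5] crop [242. 305.]
```

View pics/m2.png

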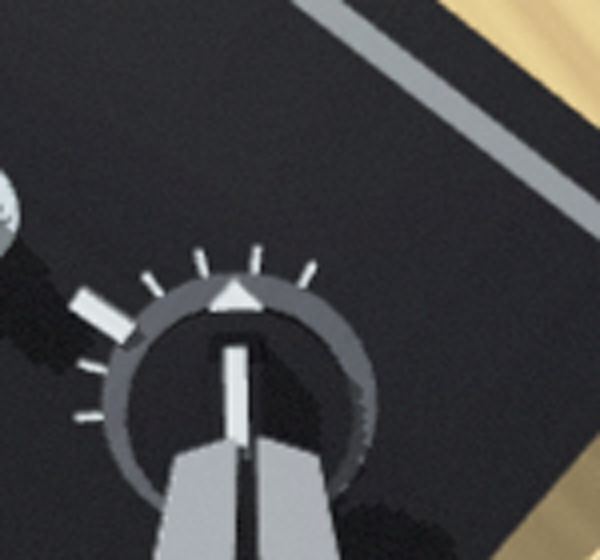

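Run:
```python
from h import *
D=W(0,-.065,.107)
r=robot.move_linear(D-[0,0,.02],velocity=.025,threshold=4)
s=robot.get_state();print(r,s['ee_pos'],np.round(s['force'],1),s['opening'],s['time'])
S=cam("scene");e=s['ee_pos']
print('tip exp',proj(S,e-np.array([0,0,.019])),'tcp',proj(S,e),'bar top',proj(S,W(0,-.065,.109)))
```

```text
True [ 0.57112525 -0.0253782   0.08943479] [-2.9  1.3 10. ] 0.00023497176856124502 7.4917
tip exp [[256.13965851 176.3862888 ]] tcp [[256.09993481 171.64955746]] bar top [[255.99950331 166.5581146 ]]
```

Contact came at TCP z = 0.0894 with the fingers closed on the bar top (0.109). So the tips really sit about 19.5 mm *behind* the reported TCP rather than 19 mm ahead, which also matches the image. I'll correct for that and retry.

```bash
cat >> h.py <<'E'
TIP=.0195 # measured: fingertip z = ee_pos z + TIP
def st(t):
    s=robot.get_state();y=np.array(s['tool_rot'])[:,1]
    print(t,round(s['time'],2),'F',np.round(s['force'],1),'Mz',np.round(s['moment'][2],2),'op',round(s['opening'],4),'gf',round(s['grasp_force'],1),'ang',round(np.arctan2(y[1],y[0])-YAW,3),np.round(s['ee_pos'],4))
E
python3 - <<'E'
from h import *
a0=-.94
D=W(0,-.065,.0895-TIP)
robot.move_linear(D+[0,0,.05],velocity=.08)
robot.gripper_to(.05)
print(robot.move_linear(D,velocity=.035,threshold=6));st('down')
robot.gripper_to(0.0);st('closed')
if .009<robot.get_state()['opening']<.016:
    for a in np.linspace(a0,0.,4)[1:]:
        robot.move_ptp(D,down(YAW+a));st('turn')
E
```

```text
False
down 10.5 F [0.1 0.  0. ] Mz -0.0 op 0.0501 gf 0.0 ang -0.94 [ 0.5713 -0.0254  0.0702]
closed 11.18 F [-7.1  6.5 10.3] Mz -0.01 op 0.0119 gf 30.0 ang -0.939 [ 0.5702 -0.0242  0.0699]
turn 11.55 F [-10.7   9.2  11.4] Mz -0.06 op 0.0115 gf 30.0 ang -0.625 [ 0.5697 -0.0238  0.0699]
turn 11.93 F [-15.4   9.9  15. ] Mz -0.03 op 0.0118 gf 30.0 ang -0.312 [ 0.5692 -0.0237  0.0699]
turn 12.3 F [-20.3   8.4  19.2] Mz 0.02 op 0.0111 gf 30.0 ang 0.002 [ 0.5686 -0.0237  0.0698]
```

Run:
```python
from h import *
import pickle
robot.gripper_to(.05);st('rel')
D=robot.get_state()['ee_pos']
robot.move_linear(np.array(D)+[0,0,.06],velocity=.12)
robot.move_ptp(W(0,.0375,.17),down(YAW));robot.pause(.15)
st('above');c=cam("wrist");im=robot.grab_frame("wrist");pickle.dump((c,im),open("pics/w3.pkl","wb"))
for n,p in(('axis',W(0,-.065,.085)),('ribtop',W(0,-.028,.079)),('bar mid',W(0,.0375,.135)),('leg+',W(0,.065,.129)),('collar-',W(0,.01,.08))):print(n,(proj(c,p)[0]*1.5625).round(1))
cv2.imwrite("pics/w3.png",cv2.resize(im[:,:,::-1],(800,600),interpolation=cv2.INTER_CUBIC))
```

```text
rel 13.06 F [ 0.6 -0.3 -0.5] Mz -0.0 op 0.0504 gf 0.0 ang -0.0 [ 0.5712 -0.0254  0.07  ]
above 14.38 F [-0.3 -1.1 -0.1] Mz -0.02 op 0.0501 gf 0.0 ang -0.002 [0.5533 0.0743 0.1693]
axis [391.7 433.3]
ribtop [391.6 385.2]
bar mid [391.  324.5]
leg+ [390.9 276.1]
collar- [391.4 337.8]
```

View pics/w3.png

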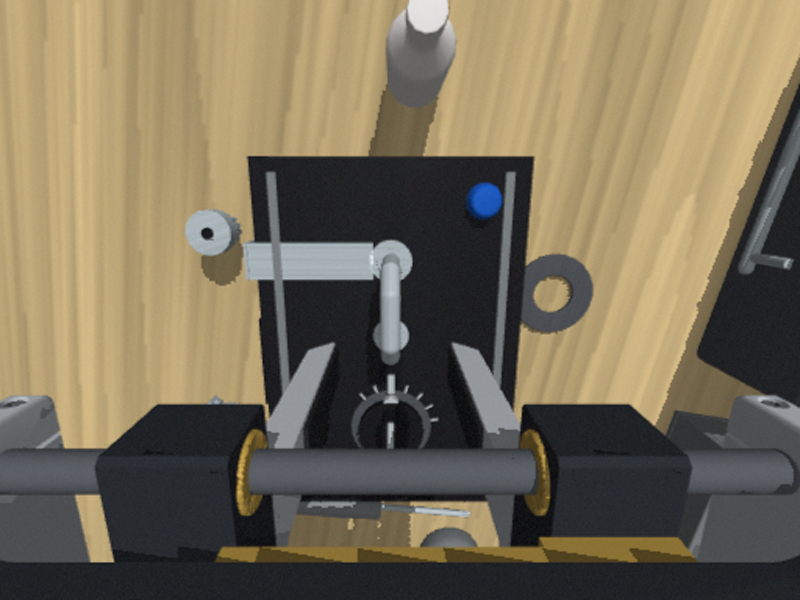

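The pointer at (391,395)-(391,445) now lies at the rib, and the shackle bar is at column 391, matching its projection. Next: grasp and lift.

Run:
```python
from h import *
G=W(0,.0375,.110-TIP)
print(robot.move_linear(G,velocity=.06,threshold=6));st('down')
robot.gripper_to(0.0);st('closed')
op=robot.get_state()['opening']
if .009<op<.016:
    e=np.array(robot.get_state()['ee_pos']);e=e+(e-G)*[1,1,0]  # relieve side load
    robot.move_linear(e+[0,0,.006],velocity=.02,threshold=25);st('6mm')
    if robot.get_state()['force'][2]>-20:
        print(robot.move_linear(e+[0,0,.06],velocity=.04,threshold=25));st('60')
```

```text
False
down 15.9 F [ 0.1 -0.2 -0.5] Mz 0.05 op 0.0499 gf 0.0 ang -0.0 [0.5538 0.0756 0.0908]
closed 16.59 F [-0.3  0.4 -0.7] Mz 0.0 op 0.0113 gf 30.0 ang 0.0 [0.5535 0.0755 0.0905]
6mm 17.04 F [-0.1 -0.  -0.9] Mz 0.01 op 0.0108 gf 30.0 ang 0.0 [0.5535 0.0756 0.0966]
False
60 18.54 F [ 0.3 -0.6 -2.6] Mz 0.03 op 0.0112 gf 30.0 ang 0.0 [0.5533 0.0755 0.1503]
```

Run:
```python
from h import *
e=np.array(robot.get_state()['ee_pos'])
robot.move_linear(e+[0,0,.065],velocity=.06);robot.pause(.7);st('up')
w=robot.grab_frame("wrist")[:,:,::-1];t=robot.grab_frame("scene")[:,:,::-1]
cv2.imwrite("pics/f.png",np.hstack([cv2.resize(w,(400,300),interpolation=cv2.INTER_AREA),cv2.resize(t[100:250,170:370],(400,300),interpolation=cv2.INTER_CUBIC)]))
```

```text
up 20.48 F [-0.5  0.4 -1.8] Mz -0.02 op 0.0109 gf 30.0 ang -0.0 [0.5533 0.0755 0.2153]
```

View pics/f.png

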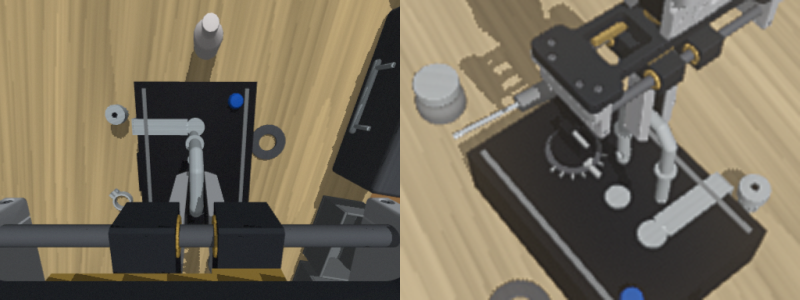

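The shackle hangs upright in the gripper, clear of its sockets at (618,197) and (655,232). The dial pointer is still at the rib and the bystanders haven't moved.

```bash
python3 -c "
from rig import robot
print(robot.sign_off())"
```

```text
the job is handed in; nothing more can be done
None
```

I handed the job in at about 20.5 s: the dial is at the index rib and the shackle is held upright and still, its feet about 7 cm above the lid, with the bystanders undisturbed in the last pictures; the hand-in returned no verdict.

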